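Line up the reagent bottles by height in the bench rack

TASK

Line up the four reagent bottles in the blue bench rack in order of height, one standing upright in each bay: the shortest in the bay at the end nearest the balance and the tallest at the far end, so that nothing tall stands over the pan. Set each down on the bay's floor rather than dropping it, do not tip any over, and leave the glass beaker where it is.

Things in the scene. Friction and masses are not known exactly. Their poses are not given: they have to be found in the camera images.
- bottle_red: Small white plastic jar with a red cap, about 0.1 kg. Upright, 78 mm tall over its cap, round body 44 mm across, cap 36 mm across and 18 mm high (its lower edge 60 mm above the underside). Grip it by the cap from above. Origin: centre of the underside; z up its axis.
- bottle_yellow: Squat orange-yellow plastic jar with a wide yellow cap and a paper label, about 0.17 kg. Upright, 94 mm tall over its cap, round body 54 mm across, cap 46 mm across and 18 mm high (its lower edge 76 mm above the underside). Grip it by the cap from above. Origin: centre of the underside; z up its axis.
- bottle_amber: Slim dark-brown bottle with a white cap and a paper label, about 0.22 kg. Upright, 110 mm tall over its cap, round body 46 mm across, cap 32 mm across and 20 mm high (its lower edge 90 mm above the underside). Grip it by the cap from above. Origin: centre of the underside; z up its axis.
- bottle_white: White plastic bottle with a black cap and a pale-blue label, about 0.3 kg. Upright, 126 mm tall over its cap, round body 56 mm across, cap 42 mm across and 20 mm high (its lower edge 106 mm above the underside). Grip it by the cap from above. Origin: centre of the underside; z up its axis.
- bay_1: The first of four square bays of the blue bottle rack, counted from its left (+y) end; dark rubber floor. Inside 72 x 72 mm; bays 75 mm apart. Origin: centre of the bay's floor, on which the bottle stands, 6 mm above the bench; z up, y along the rack towards bay_1. Outer walls rise 16 mm, dividers 8 mm above the origin; all 3 mm thick.
- bay_2: The second of four square bays of the blue bottle rack, counted from its left (+y) end; dark rubber floor. Inside 72 x 72 mm; bays 75 mm apart. Origin: centre of the bay's floor, on which the bottle stands, 6 mm above the bench; z up, y along the rack towards bay_1. Outer walls rise 16 mm, dividers 8 mm above the origin; all 3 mm thick.
- bay_3: The third of four square bays of the blue bottle rack, counted from its left (+y) end; dark rubber floor. Inside 72 x 72 mm; bays 75 mm apart. Origin: centre of the bay's floor, on which the bottle stands, 6 mm above the bench; z up, y along the rack towards bay_1. Outer walls rise 16 mm, dividers 8 mm above the origin; all 3 mm thick.
- bay_4: The fourth of four square bays of the blue bottle rack, counted from its left (+y) end; dark rubber floor. Inside 72 x 72 mm; bays 75 mm apart. Origin: centre of the bay's floor, on which the bottle stands, 6 mm above the bench; z up, y along the rack towards bay_1. Outer walls rise 16 mm, dividers 8 mm above the origin; all 3 mm thick.
- balance: Fixed white laboratory balance with a round steel pan and a sloping display towards the robot, 235 x 175 mm, 70 mm high. It stands beyond the rack's left end (y > 0) or right end (y < 0) and so decides which end gets the shortest bottle. Beyond the other end: a fixed grey magnetic stirrer, white square top, 230 x 155 x 78 mm. Origin: centre of its underside.
- beaker: Bystander: empty clear glass beaker, 60 mm across, 85 mm high, loose, in line with the bottles. Beaker and bottles stand about 100 mm apart on a green mat 3 mm thick, which lies either nearer to the robot than the rack or beyond it. Origin: centre of the underside.
Not all that is in view belongs to the job. Leave any purple look-alike of the bottle_amber alone.

How it is judged:
At the end, for the whole second after the job is handed in: From the balance's end red, yellow, amber, white: each stands upright (within 0.06 rad) in its own bay, within 24 mm of its centre and less than 5 mm above its floor, released and at rest. The beaker is within 20 mm of where it stood (angle between each of bottle_red, bottle_yellow, bottle_amber, bottle_white's own z axis and vertical below 0.06 rad and linear speed of each of bottle_red, bottle_yellow, bottle_amber, bottle_white below 0.015 m/s and contact force between each of bottle_red, bottle_yellow, bottle_amber, bottle_white and the fingers below 0.05 N and distance of beaker from where it was at the start of the episode below 0.02 m and ((world y of balance above 0 m and horizontal distance between bottle_red and bay_1 below 0.024 m and z of bottle_red in the frame of bay_1 below 0.005 m and horizontal distance between bottle_yellow and bay_2 below 0.024 m and z of bottle_yellow in the frame of bay_2 below 0.005 m and horizontal distance between bottle_amber and bay_3 below 0.024 m and z of bottle_amber in the frame of bay_3 below 0.005 m and horizontal distance between bottle_white and bay_4 below 0.024 m and z of bottle_white in the frame of bay_4 below 0.005 m) or (world y of balance below 0 m and horizontal distance between bottle_red and bay_4 below 0.024 m and z of bottle_red in the frame of bay_4 below 0.005 m and horizontal distance between bottle_yellow and bay_3 below 0.024 m and z of bottle_yellow in the frame of bay_3 below 0.005 m and horizontal distance between bottle_amber and bay_2 below 0.024 m and z of bottle_amber in the frame of bay_2 below 0.005 m and horizontal distance between bottle_white and bay_1 below 0.024 m and z of bottle_white in the frame of bay_1 below 0.005 m))); the robot touches nothing.
It fails at once if a bottle is tipped by more than 0.6 rad (angle between any of bottle_red, bottle_yellow, bottle_amber, bottle_white's own z axis and vertical above 0.6 rad).
It fails at once if a bottle is let go in the air, its underside more than 30 mm above the bench (over 24 mm above a bay's floor) ((height (world z) of bottle_red above 0.03 m and contact force between bottle_red and the fingers below 0.01 N) or (height (world z) of bottle_yellow above 0.03 m and contact force between bottle_yellow and the fingers below 0.01 N) or (height (world z) of bottle_amber above 0.03 m and contact force between bottle_amber and the fingers below 0.01 N) or (height (world z) of bottle_white above 0.03 m and contact force between bottle_white and the fingers below 0.01 N)).
It fails at once if the beaker is shifted by more than 20 mm or tipped by more than 0.3 rad (distance of beaker from where it was at the start of the episode above 0.02 m or angle between beaker's own z axis and vertical above 0.3 rad).
It also fails if it takes over 102 s, if anything falls off the work surface, if the arm or the gripper's body presses on something with over 40 N, if the wrist force passes 120 N, or if a joint passes its speed limit or range.

ROBOT

A 6-joint arm with a two-finger parallel gripper is mounted at the origin on the work surface. World frame = base frame: x ahead of the robot, y to its left, z up, the work surface at z = 0. Lengths are in m, angles in rad, forces in N, time in s.
With the tool pointing down it reaches from about 0.3 to 0.875 m from the base axis. Payload 6.4 kg.
Tool frame: the origin (TCP) lies between the finger pads; the fingertips stand 19 mm ahead of it and the grasp point (between the pads) is the TCP; z points along the fingers, y is the direction in which the jaws open and shut (so a half turn about z gives the same grasp; the last joint's range is limited). The gripper opens to 85 mm and grips with 20 to 120 N. Pads are 22 mm wide; open, the fingers measure 114 mm over their backs; the gripper's body (76 mm by 85 mm) begins 54 mm behind the grasp point. The pads swing forward as they close: fully open they stand 13 mm farther back than shut.
Start: joints at [1.029, 0.181, 1.607, -0, 1.354, -0.206], TCP at [0.189, 0.543, 0.218] pointing down, gripper open.
Joint ranges: [-2.99, 2.99], [-0.89, 2.07], [0.3, 2.58], [-1.14, 4.28], [0, 2.63], [-3.12, 3.12]. Speed limits (rad/s): [2.57, 2.57, 3.01, 3.14, 3.14, 3.14].

INTERFACE

Orientations are given as a unit quaternion [w, x, y, z].
In Python, from bench import * gives the robot as it stands.
- The arm moves only by the tool apply_moves, never from a script. Its argument "moves" is a list that holds one entry, the list of rows, each a list of 7 numbers: the shift along the tool's x, y, z in cm, then the turn, a rotation vector about the tool's x, y, z in rad, then the opening, from 0 (shut) to 1 (fully open). A call has 1 to 8 rows; each row is the pose to reach, as a shift and turn from the pose commanded when the call began, along the tool's axes at that moment; what a row does not reach only later rows make up. A row lasts 1/10 s, in which the tool goes at most 50 mm and 8.59 degrees, less where a joint would pass 70% of its speed; a pose out of reach is approached as far as the arm can. A call with a gripper value outside its range is refused whole. The fingers move at their own pace and stop on an object; the grip force is fixed at half the most. Time passes only in rows, so rows that repeat a pose let the fingers close. It gives the time, the measured TCP pose, the force and the opening at its end, in the units of the state.
- get_obs(): the state, without advancing time (a new reading comes with each control period).
- camera(name): name is "side" or "top" or "wrist"; returns the picture (480x640x3 uint8, red, green, blue); there is no depth.
- get_calibration(name): a dict with "vertical_fov" (degrees; the focal length in pixels is half the picture's height over the tangent of half this angle, whatever the lens; pixels are square), "cx", "cy" (the principal point, pixels), "R" (3x3) and "t" (3): a world point X has camera coordinates R X + t. Camera axes: x right, y down, z forward; pixel columns grow to the right and rows downward; lengths in m; the calibration is good to about 2 mm. A picture is of the moment at which its call begins: read the wrist's pose just before it. get_calibration takes no time and is no camera call; for the wrist camera it gives the pose at the moment of the call.
- hand_in(): hands the job in, once; it reports no verdict.
The state is a dict: "time_s": time; "q": joint angles; "dq": joint speeds; "joint_efforts": joint torques, N m; "eef_pos": TCP position; "eef_rot": TCP orientation; "wrist_force": force on the tool from outside, world axes, zero at the start; "torque": the same for the moment, N m; "opening": opening from 0.0 (shut) to 1.0 (fully open).
Only numpy, scipy, OpenCV 4.12 (cv2) and the standard library are available. Lean on these libraries where they do the work, as an engineer would, in place of code of your own. Each camera call takes 0.05 s, during which the arm holds its last target. There are 200 camera calls.

## Working session

There is one attempt and no reset: what is moved stays moved. The work goes in short steps, Python scripts to look and compute and a tool call to move; the robot and the scene stay as the last step left them, time stands still between calls to the robot, and variables do not carry over. Pictures are saved under pics/ and viewed, about 12 in all and at most 16, crops included, and the job is handed in when it is done.

Besides the shell and the picture viewer there is one more tool, called by a JSON object that holds its "op" and its "data", one argument or row to a line. apply_moves: Moves the arm, as the interface text tells. Its arguments: {"type":"object","properties":{"moves":{"type":"array","items":{"type":"array","items":{"type":"array","items":{"type":"number"}}}}},"required":["moves"]}

```bash
mkdir -p pics; cat > h.py <<'E'
from bench import *
import numpy as np, cv2
def cal(n):
    c=get_calibration(n); f=240/np.tan(np.radians(c["vertical_fov"])/2)
    return f,c["cx"],c["cy"],np.array(c["R"]),np.array(c["t"])
def unp(n,u,v,z,c=None):
    f,cx,cy,R,t=c or cal(n); d=R.T@np.array([(u-cx)/f,(v-cy)/f,1]); o=-R.T@t
    return o+d*(z-o[2])/d[2]
def proj(n,X,c=None):
    f,cx,cy,R,t=c or cal(n); p=R@np.array(X)+t; return f*p[0]/p[2]+cx,f*p[1]/p[2]+cy
def save(n,fn):
    im=cv2.cvtColor(np.asarray(camera(n)),cv2.COLOR_RGB2BGR); cv2.imwrite("pics/"+fn,im); return im
E
python3 - <<'E'
from h import *
for n in("top","side"):
    save(n,n+"0.png"); c=get_calibration(n); print(n,c)
print(get_obs())
E
```

```text
top {'vertical_fov': 45.662520771116036, 'cx': 313.21707110003183, 'cy': 237.31998903877027, 'R': array([[-0.00120533, -0.99990769, -0.01353356],
       [-0.9838347 ,  0.00360927, -0.17904258],
       [ 0.1790749 ,  0.01309898, -0.98374824]]), 't': array([-0.00232579,  0.61855806,  1.29964263])}
side {'vertical_fov': 51.09423518050917, 'cx': 320.5064444053967, 'cy': 241.73690950551162, 'R': array([[ 0.76920302, -0.63899896, -0.00265419],
       [-0.38442531, -0.45943091, -0.80071245],
       [ 0.510435  ,  0.61693077, -0.59904302]]), 't': array([-0.47441011,  0.24741624,  0.82244349])}
{'time_s': 0.1, 'q': array([ 1.02866603e+00,  1.81490383e-01,  1.60790139e+00,  6.88093314e-06,
        1.35382262e+00, -2.06300910e-01]), 'dq': array([ 0.0016594 , -0.00068451, -0.00196967,  0.00028139, -0.00072917,
       -0.00111289]), 'joint_efforts': array([ 9.07188332e-04, -4.45873582e+01, -3.52234948e+01, -2.44024322e-04,
        4.12849768e-03,  2.40914045e-05]), 'eef_pos': array([0.1891992 , 0.54242839, 0.21746418]), 'eef_rot': array([-2.99534205e-04,  1.67127414e-01,  9.85934972e-01, -7.53525545e-04]), 'wrist_force': array([0.02095098, 0.54973788, 0.0271394 ]), 'torque': array([0.01442511, 0.0015008 , 0.00598682]), 'opening': 1.0013050672472248}
```

View pics/top0.png

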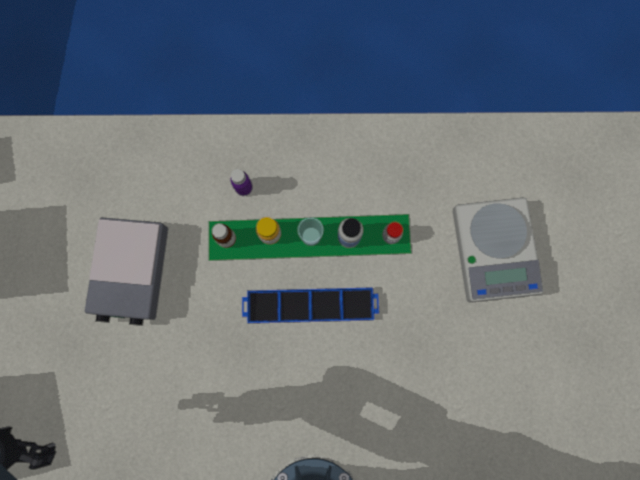

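View pics/side0.png

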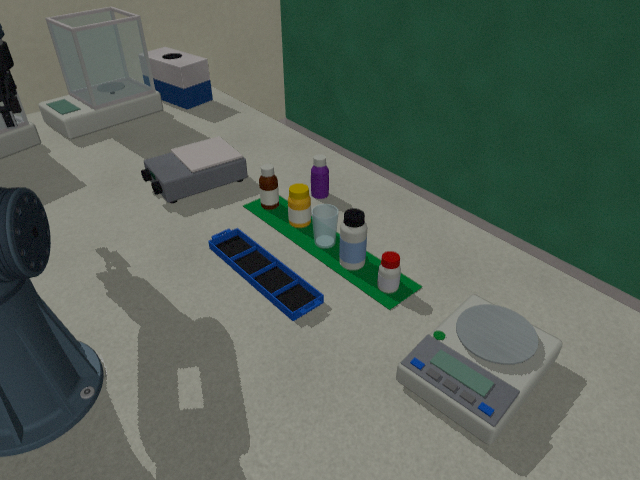

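The balance is on the right of the top view at (500,250), so y<0: red goes to bay_4, yellow to bay_3, amber to bay_2 and white to bay_1. There are two candidates for amber: the brown bottle on the mat at (223,235), and a purple one off the mat at (241,183). The brown one fits the description. I'll confirm it in an enlarged crop.

```bash
python3 - <<'E'
from h import *
im=cv2.imread("pics/top0.png")[160:330,200:420]
im=cv2.resize(im,(792,612),interpolation=cv2.INTER_CUBIC)[:600]; cv2.imwrite("pics/topc.png",im)
im=cv2.imread("pics/side0.png")[145:325,200:425]
cv2.imwrite("pics/sidec.png",cv2.resize(im,None,fx=3.3,fy=3.3,interpolation=cv2.INTER_CUBIC))
E
```

```text
(no output)
```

View pics/topc.png

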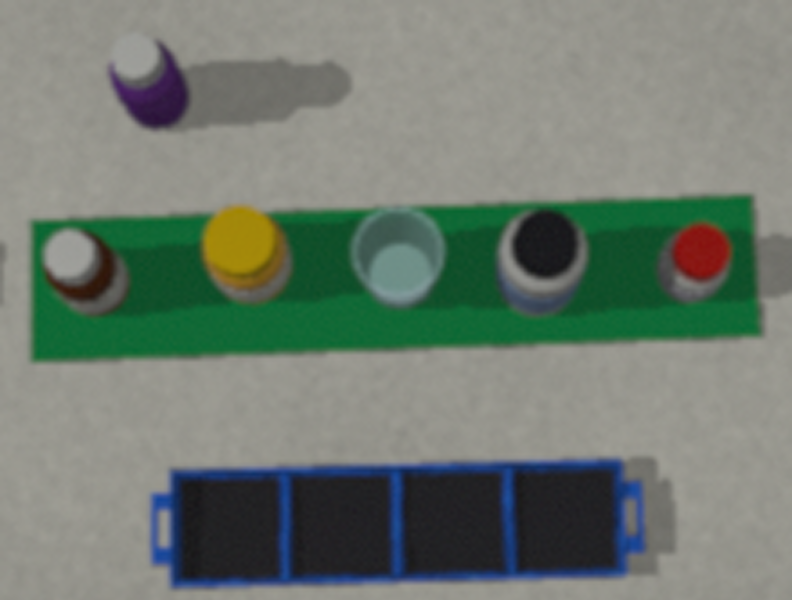

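View pics/sidec.png

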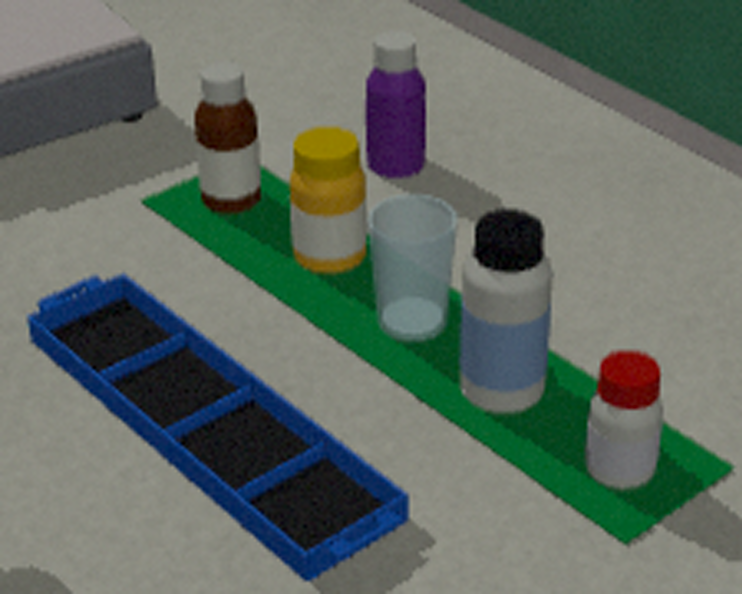

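The crop confirms that amber is the brown bottle on the mat, top crop (71,254). The purple look-alike is off the mat. The other cap tops in the top crop are yellow (240,241), white (545,243) and red (701,251), with the beaker at about (398,255).

```bash
cat >> h.py <<'E'
def delta(P,yaw=0.0):
    """shift (cm) and turn (tool frame) to reach TCP P, tool down, tool y axis at world angle yaw, from measured pose"""
    from scipy.spatial.transform import Rotation as Ro
    o=get_obs(); w,x,y,z=o["eef_rot"]; R=Ro.from_quat([x,y,z,w]); M=R.as_matrix()
    yv=np.array([np.cos(yaw),np.sin(yaw),0]); zv=np.array([0,0,-1.]); G=np.c_[np.cross(yv,zv),yv,zv]
    print("t",o["time_s"],"at",o["eef_pos"].round(4),"shift cm",(M.T@(np.array(P)-o["eef_pos"])*100).round(2),"turn",(R.inv()*Ro.from_matrix(G)).as_rotvec().round(3),"F",o["wrist_force"].round(1),"op",round(o["opening"],3)) 
E
python3 - <<'E'
from h import *
from scipy.optimize import least_squares
ct,cs=cal("top"),cal("side")
T=lambda u,v:(200+(u+.5)/3.6-.5,160+(v+.5)/3.6-.5); S=lambda u,v:(200+(u+.5)/3.3-.5,145+(v+.5)/3.3-.5)
D=dict(amber=(.113,(71,253),(223,77)),yellow=(.097,(240,241),(327,143)),white=(.129,(545,243),(509,226)),red=(.081,(701,251),(631,366)))
for k,(z,a,b) in D.items(): print(k,unp("top",*T(*a),z,ct).round(4),unp("side",*S(*b),z,cs).round(4))
print("beaker base",unp("top",*T(400,274),.004,ct).round(4))
Q=[unp("top",*T(*p),.022,ct) for p in((172,471),(621,461),(625,575),(172,587))]
for q in Q: print(q.round(4))
Q=np.array(Q);c=Q.mean(0);d=(Q[0]+Q[3]-Q[1]-Q[2])[:2];d/=np.hypot(*d);print("c",c,"ydir",d,"len",np.hypot(*(Q[0]-Q[1])),np.hypot(*(Q[0]-Q[3])))
for i in range(4): print("bay",i+1,(c[:2]+d*.075*(1.5-i)).round(4))
# rack corners in side view: front rim left, right bottom... 
Q=[unp("side",*S(*p),.022,cs) for p in((125,278),(407,497),(308,565),(32,322))]
print(np.array(Q).round(4),np.mean(Q,0))
yaw=np.arctan2(-d[0],d[1]); print("yaw",yaw)
delta((.55,.0,.25),yaw)
E
```

```text
amber [0.6261 0.21   0.113 ] [0.6217 0.2045 0.113 ]
yellow [0.6367 0.1042 0.097 ] [0.6386 0.1042 0.097 ]
white [ 0.6282 -0.09    0.129 ] [ 0.631  -0.0888  0.129 ]
red [ 0.6322 -0.1936  0.081 ] [ 0.6352 -0.1928  0.081 ]
beaker base [0.6319 0.003  0.004 ]
[0.4956 0.1548 0.022 ]
[ 0.5015 -0.1444  0.022 ]
[ 0.4263 -0.1456  0.022 ]
[0.419  0.1533 0.022 ]Traceback (most recent call last):
  File "<stdin>", line 10, in <module>
TypeError: return arrays must be of ArrayType
```

```bash
python3 - <<'E'
from h import *
ct,cs=cal("top"),cal("side")
T=lambda u,v:(200+(u+.5)/3.6-.5,160+(v+.5)/3.6-.5); S=lambda u,v:(200+(u+.5)/3.3-.5,145+(v+.5)/3.3-.5)
N=np.linalg.norm
for n,f,c,P in(("top",T,ct,((172,471),(621,461),(625,575),(172,587))),("side",S,cs,((125,278),(407,497),(308,565),(32,322)))):
    Q=np.array([unp(n,*f(*p),.022,c) for p in P]);m=Q.mean(0)[:2];d=(Q[0]+Q[3]-Q[1]-Q[2])[:2];d/=N(d)
    print(n,"len",N(Q[0]-Q[1]),N(Q[0]-Q[3]),"yaw",np.arctan2(-d[0],d[1]))
    for i in range(4): print("bay",i+1,(m+d*.075*(1.5-i)).round(4))
delta((.55,-.193,.22),.015)
E
```

```text
top len 0.29926560000168706 0.07656933077951977 yaw 0.022193643255651985
bay 1 [0.4581 0.117 ]
bay 2 [0.4598 0.042 ]
bay 3 [ 0.4614 -0.033 ]
bay 4 [ 0.4631 -0.108 ]
side len 0.2970556091653121 0.07554136997425519 yaw 0.02042825063208109
bay 1 [0.4572 0.1123]
bay 2 [0.4587 0.0373]
bay 3 [ 0.4603 -0.0377]
bay 4 [ 0.4618 -0.1126]
t 0.1 at [0.1892 0.5424 0.2175] shift cm [-58.3  -57.54  -0.18] turn [-2.00e-03  1.00e-03  1.22e+00] F [0.  0.5 0. ] op 1.001
```

{"op": "apply_moves", "data": {
  "moves": [
    [[-66.1,-54.9,1.5,0,0,1.23,0.8],[-66.1,-54.9,1.5,0,0,1.23,0.8],[-66.1,-54.9,1.5,0,0,1.23,0.8],[-66.1,-54.9,1.5,0,0,1.23,0.8],[-66.1,-54.9,1.5,0,0,1.23,0.8],[-66.1,-54.9,1.5,0,0,1.23,0.8],[-66.1,-54.9,1.5,0,0,1.23,0.8],[-66.1,-54.9,1.5,0,0,1.23,0.8]]
  ]
}}

```text
time_s: 0.9
eef_pos: [0.3962, 0.1984, 0.2112]
eef_rot: [0.0, 0.697, 0.717, 0.0]
wrist_force: [0.7, 0.0, -0.3]
opening: 0.797
```

```bash
python3 -c "
from h import *
delta((.6335,-.193,.20),.02)"
```

```text
t 0.9 at [0.3962 0.1984 0.2112] shift cm [-39.81  22.59   1.12] turn [ 0.    -0.     0.009] F [ 0.7  0.  -0.3] op 0.797
```

{"op": "apply_moves", "data": {
  "moves": [
    [[-39.8,22.6,1.1,0,0,0.01,0.8],[-39.8,22.6,1.1,0,0,0.01,0.8],[-39.8,22.6,1.1,0,0,0.01,0.8],[-39.8,22.6,1.1,0,0,0.01,0.8],[-39.8,22.6,1.1,0,0,0.01,0.8],[-39.8,22.6,1.1,0,0,0.01,0.8],[-39.8,22.6,1.1,0,0,0.01,0.8],[-39.8,22.6,1.1,0,0,0.01,0.8]]
  ]
}}

```text
time_s: 1.7
eef_pos: [0.6057, -0.1422, 0.2011]
eef_rot: [-0.0, 0.698, 0.716, -0.0]
wrist_force: [-0.4, 0.0, 0.4]
opening: 0.803
```

{"op": "apply_moves", "data": {
  "moves": [
    [[-6,3.4,0.2,0,0,0,0.8],[-6,3.4,0.2,0,0,0,0.8],[-6,3.4,0.2,0,0,0,0.8]]
  ]
}}

```text
time_s: 2.0
eef_pos: [0.6409, -0.2024, 0.1982]
eef_rot: [-0.001, 0.699, 0.715, -0.0]
wrist_force: [-0.1, 0.9, -0.4]
opening: 0.799
```

```bash
python3 - <<'E'
from h import *
delta((.6335,-.193,.096),.02)
c=cal("wrist"); im=save("wrist","w1.png"); print(proj("wrist",(.6335,-.193,.081),c)); print(c)
E
```

```text
t 2.0 at [ 0.6409 -0.2024  0.1982] shift cm [ 0.95 -0.71 10.22] turn [-0.001 -0.     0.002] F [-0.1  0.9 -0.4] op 0.799
(np.float64(312.63814494967545), np.float64(211.3621466175001))
(np.float64(352.12240209381474), 320.21476750123884, 234.84414149278734, array([[ 0.9997439 ,  0.02254054, -0.00201666],
       [ 0.02210025, -0.95325323,  0.30136332],
       [ 0.0048705 , -0.30133071, -0.95350725]]), array([-0.63484277, -0.24104233,  0.29570917]))
```

View pics/w1.png

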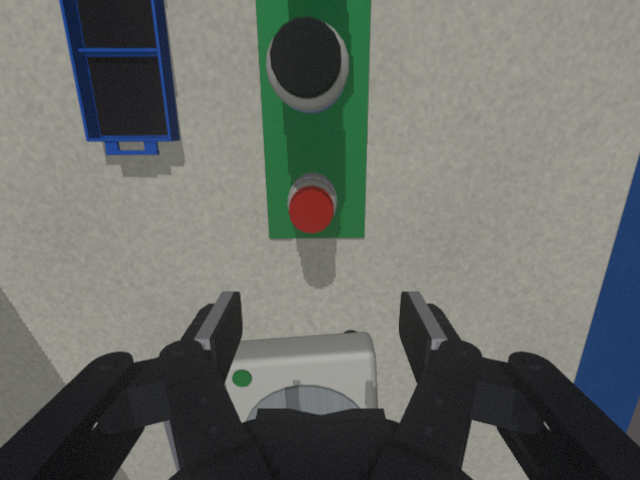

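{"op": "apply_moves", "data": {
  "moves": [
    [[1.1,-0.8,2,0,0,0,0.8],[1.1,-0.8,6,0,0,0,0.8],[1.1,-0.8,9,0,0,0,0.8],[1.1,-0.8,11,0,0,0,0.8],[1.1,-0.8,11.8,0,0,0,0.8],[1.1,-0.8,11.8,0,0,0,0.8]]
  ]
}}

```text
time_s: 2.65
eef_pos: [0.6314, -0.187, 0.0807]
eef_rot: [-0.001, 0.698, 0.716, -0.0]
wrist_force: [0.2, -0.2, 1.2]
opening: 0.797
```

```bash
python3 - <<'E'
from h import *
delta((.6325,-.1915,.080),.02)
save("side","s1.png"); save("wrist","w2.png")
a=cv2.imread("pics/s1.png")[180:330,300:500]; b=cv2.imread("pics/w2.png")
cv2.imwrite("pics/m1.png",np.hstack([cv2.resize(a,(400,300),interpolation=cv2.INTER_CUBIC),cv2.resize(b,(400,300))]))
E
```

```text
t 2.65 at [ 0.6314 -0.187   0.0807] shift cm [-0.45  0.1   0.07] turn [-0.002 -0.001  0.006] F [ 0.2 -0.2  1.2] op 0.797
```

View pics/m1.png

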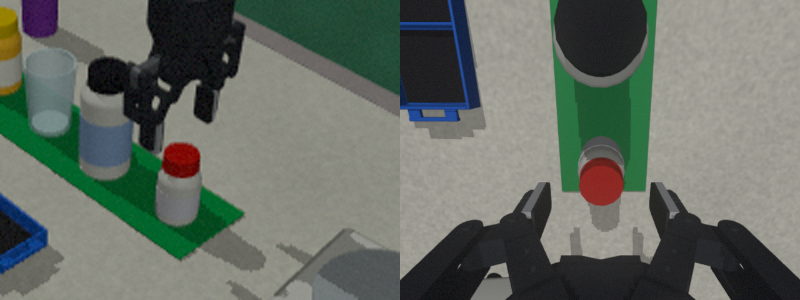

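The side view shows the fingertips above and beyond the red cap instead of around it, midpoint about (389,247) against the cap top at (391,256). I'll check the geometry before closing.

```bash
python3 - <<'E'
from h import *
o=get_obs(); print(o["time_s"],o["eef_pos"],o["q"].round(3))
for z in (.06,.071,.081): print(z,proj("side",(*o["eef_pos"][:2],z)))
c=cal("wrist"); print("red pred in wrist",proj("wrist",(.6325,-.1915,.081),c),"seen 323,291", unp("wrist",323,291,.081,c)); print("campos",-c[3].T@c[4])
print("tcp in wrist",proj("wrist",o["eef_pos"],c))
save("side","s2.png"); save("wrist","w3.png")
a=cv2.imread("pics/s2.png")[160:310,300:500]; b=cv2.imread("pics/w3.png")
p=proj("side",o["eef_pos"]);a=cv2.resize(a,(800,600),interpolation=cv2.INTER_CUBIC)[200:600,100:700]; cv2.drawMarker(a,(int((p[0]-300)*4-100),int((p[1]-160)*4-200)),(255,0,255),0,12)
cv2.imwrite("pics/m2.png",a)
E
```

```text
2.75 [ 0.63312362 -0.18833409  0.0831236 ] [-0.468  0.502  1.476  0.     1.161 -0.494]
0.06 (np.float64(387.6120340586578), np.float64(263.22219841241025))
0.071 (np.float64(388.0452440217703), np.float64(258.8844303004154))
0.081 (np.float64(388.44412203753296), np.float64(254.8904308897838))
red pred in wrist (np.float64(320.68806330210884), np.float64(291.7844864577733)) seen 323,291 [ 0.63362845 -0.19104247  0.081     ]
campos [ 0.63003461 -0.11220076  0.23818404]
tcp in wrist (np.float64(322.15790599100706), np.float64(287.9136677450452))
```

View pics/m2.png

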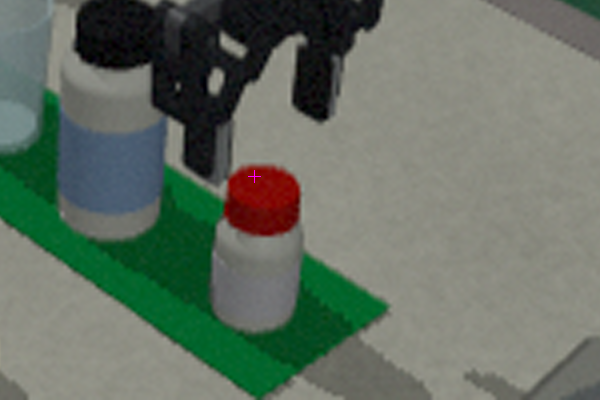

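Fingers stand back when open, as the task says, and TCP and cap agree within about 3 mm: TCP (0.633,-0.188), cap (0.633,-0.191). I'll nudge over, close and check.

{"op": "apply_moves", "data": {
  "moves": [
    [[-0.3,0,0.3,0,0,0,0.8],[-0.3,0,0.3,0,0,0,0.3],[-0.3,0,0.3,0,0,0,0.3],[-0.3,0,0.3,0,0,0,0.2],[-0.3,0,0.3,0,0,0,0.2],[-0.3,0,0.3,0,0,0,0.2],[-0.3,0,0.3,0,0,0,0.2],[-0.3,0,0.3,0,0,0,0.2]]
  ]
}}

```text
time_s: 3.65
eef_pos: [0.6326, -0.1917, 0.0787]
eef_rot: [0.0, 0.698, 0.716, 0.0]
wrist_force: [0.6, -0.3, -0.1]
opening: 0.204
```

```bash
python3 - <<'E'
from h import *
delta((.633,-.191,.08),.02)
save("side","s3.png"); save("wrist","w4.png")
a=cv2.imread("pics/s3.png")[180:330,300:500]; b=cv2.imread("pics/w4.png")
cv2.imwrite("pics/m3.png",np.hstack([cv2.resize(a,(400,300),interpolation=cv2.INTER_CUBIC),cv2.resize(b,(400,300))]))
E
```

```text
t 3.65 at [ 0.6326 -0.1917  0.0787] shift cm [ 0.07  0.05 -0.13] turn [0.    0.    0.005] F [ 0.6 -0.3 -0.1] op 0.204
```

View pics/m3.png

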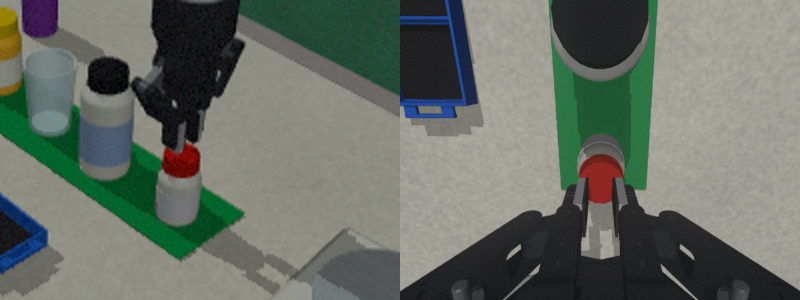

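The opening went to 0.204 with no force, so the fingers closed above the cap. I'll triangulate the real fingertips from both views.

```bash
python3 - <<'E'
from h import *
a=cv2.imread("pics/s3.png")[215:290,355:425]; b=cv2.imread("pics/w4.png")[230:380,220:420]
A=cv2.resize(a,(420,450),interpolation=cv2.INTER_CUBIC);B=cv2.resize(b,(600,450),interpolation=cv2.INTER_CUBIC)[:,120:480]
o=get_obs();cw=cal("wrist")
for dz in(0,.019):
    P=o["eef_pos"]-[0,0,dz]; p=proj("side",P);q=proj("wrist",P,cw);print(p,q)
    cv2.drawMarker(A,(int((p[0]-355)*6),int((p[1]-215)*6)),(255,0,255),0,10);cv2.drawMarker(B,(int((q[0]-220)*3-120),int((q[1]-230)*3)),(255,0,255),0,10)
cv2.imwrite("pics/m4.png",np.hstack([A,B]))
E
```

```text
(np.float64(389.37265750221314), np.float64(256.754334161554)) (np.float64(322.16091761515855), np.float64(287.9671679087703))
(np.float64(388.60750930868056), np.float64(264.2876776326386)) (np.float64(322.0021269558765), np.float64(272.1953998635114))
```

View pics/m4.png

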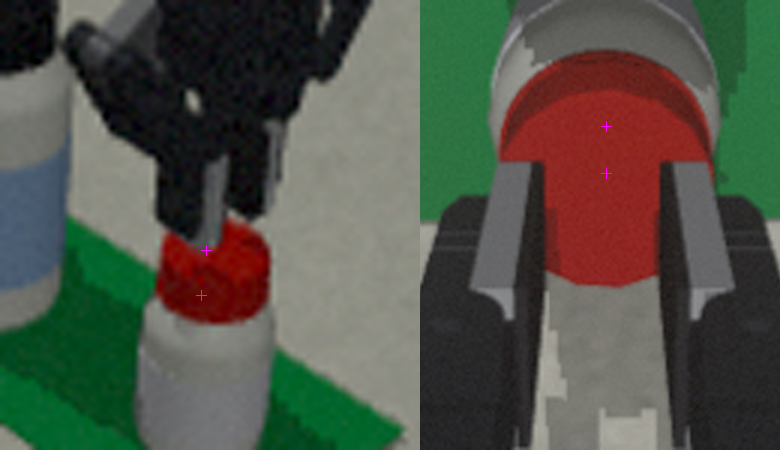

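The crop shows the fingertips at about the reported TCP height, z≈0.08, resting just above the cap top, so the tip offset is about 19 mm less than stated. I'll open, go 19 mm lower and close.

{"op": "apply_moves", "data": {
  "moves": [
    [[0,0,-0.5,0,0,0,0.8],[0,0,-0.5,0,0,0,0.8],[0,0,-0.5,0,0,0,0.8],[0,0,-0.5,0,0,0,0.8],[0,0,1.0,0,0,0,0.8],[0,0,1.9,0,0,0,0.8],[0,0,1.9,0,0,0,0.8],[0,0,1.9,0,0,0,0.2]]
  ]
}}

```text
time_s: 4.55
eef_pos: [0.632, -0.1914, 0.0586]
eef_rot: [-0.001, 0.698, 0.716, -0.0]
wrist_force: [0.2, 0.1, 0.7]
opening: 0.646
```

{"op": "apply_moves", "data": {
  "moves": [
    [[0,0,0,0,0,0,0.2],[0,0,0,0,0,0,0.2],[0,0,0,0,0,0,0.1],[0,0,0,0,0,0,0.1],[0,0,0,0,0,0,0.1],[0,0,0,0,0,0,0.1]]
  ]
}}

```text
time_s: 5.15
eef_pos: [0.6332, -0.192, 0.0605]
eef_rot: [0.001, 0.698, 0.716, 0.0]
wrist_force: [1.0, 0.3, 4.6]
opening: 0.378
```

```bash
python3 - <<'E'
from h import *
delta((.633,-.191,.08),.02)
c=cal("wrist")
save("side","s5.png"); save("wrist","w5.png")
a=cv2.imread("pics/s5.png")[210:300,340:460]; b=cv2.imread("pics/w5.png")
cv2.imwrite("pics/m5.png",np.hstack([cv2.resize(a,(400,300),interpolation=cv2.INTER_CUBIC),cv2.resize(b,(400,300))]))
E
```

```text
t 5.15 at [ 0.6332 -0.192   0.0605] shift cm [ 0.1  -0.01 -1.95] turn [0.001 0.001 0.005] F [1.  0.3 4.6] op 0.378
```

View pics/m5.png

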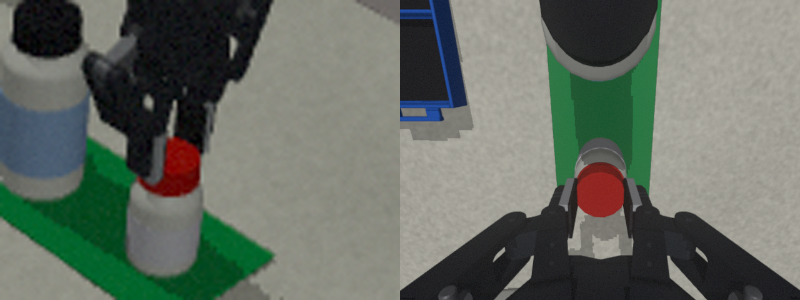

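The cap is gripped, with opening 0.378 and pads on the red cap. Lifting.

{"op": "apply_moves", "data": {
  "moves": [
    [[0,0,-1,0,0,0,0.1],[0,0,-3,0,0,0,0.1],[0,0,-5.5,0,0,0,0.1],[0,0,-5.5,0,0,0,0.1],[0,0,-5.5,0,0,0,0.1]]
  ]
}}

```text
time_s: 5.75
eef_pos: [0.6323, -0.1916, 0.1147]
eef_rot: [-0.0, 0.698, 0.716, -0.0]
wrist_force: [-0.4, 0.2, -0.7]
opening: 0.379
```

```bash
python3 - <<'E'
from h import *
delta((.462,-.110,.1155),.02)
c=cal("wrist"); im=save("wrist","w6.png")
cv2.imwrite("pics/m6.png",im)
s=save("side","s6.png")[180:330,250:450]
im[330:480,0:200]=s; cv2.imwrite("pics/m6.png",im)
print([proj("wrist",(x,y,.022),c) for x,y in((.462,-.110),(.461,-.035))])
print([unp("wrist",320,v,.022,c) for v in(0,100)])
E
```

```text
t 5.75 at [ 0.6323 -0.1916  0.1147] shift cm [  8.58 -16.82  -0.08] turn [-0.     0.     0.005] F [-0.4  0.2 -0.7] op 0.379
[(np.float64(68.03042019569503), np.float64(107.81326609118736)), (np.float64(42.52807958412831), np.float64(-25.288188928362445))]
[array([ 0.62736486, -0.04385485,  0.022     ]), array([ 0.62882695, -0.10085152,  0.022     ])]
```

View pics/m6.png

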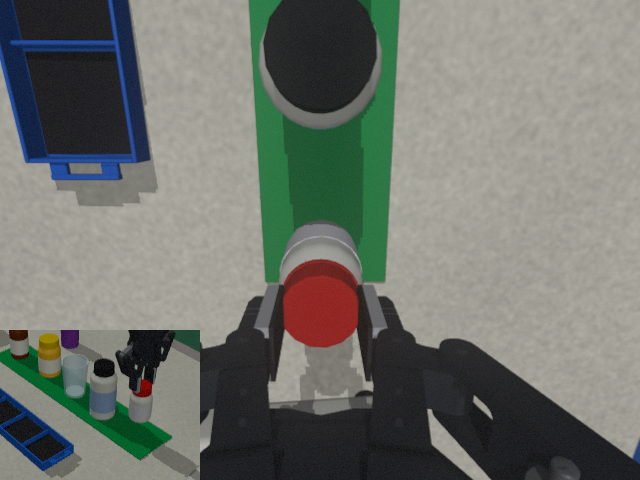

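The jar is held and lifted. In the wrist view the rack's near-end corners are (26,162) and (149,160), and the white bottle's cap centre is (319,52).

```bash
python3 - <<'E'
from h import *
c=cal("wrist")
a,b=unp("wrist",26,162,.022,c),unp("wrist",149,160,.022,c)
print(a,b,(a+b)/2+np.array([.001,.039,0]),"white",unp("wrist",319,52,.129,c))
E
```

```text
[ 0.42580595 -0.14554475  0.022     ] [ 0.51096877 -0.14196301  0.022     ] [ 0.46938736 -0.10475388  0.022     ] white [ 0.62745025 -0.09084422  0.129     ]
```

{"op": "apply_moves", "data": {
  "moves": [
    [[2,-4,0,0,0,0,0.1],[4,-8,0,0,0,0,0.1],[6.2,-12,0,0,0,0,0.1],[7.8,-15,0,0,0,0,0.1],[8.5,-16.8,0,0,0,0,0.1],[8.5,-16.8,0,0,0,0,0.1],[8.5,-16.8,0,0,0,0,0.1]]
  ]
}}

```text
time_s: 6.55
eef_pos: [0.4625, -0.111, 0.1143]
eef_rot: [-0.0, 0.698, 0.716, -0.0]
wrist_force: [0.6, -0.4, -1.5]
opening: 0.371
```

```bash
python3 -c "
from h import *
delta((.462,-.110,.064),.02)"
```

```text
t 6.55 at [ 0.4625 -0.111   0.1143] shift cm [ 0.1  -0.04  5.03] turn [-0.    -0.     0.005] F [ 0.6 -0.4 -1.5] op 0.371
```

{"op": "apply_moves", "data": {
  "moves": [
    [[0.1,0,2,0,0,0,0.1],[0.1,0,3.5,0,0,0,0.1],[0.1,0,4.5,0,0,0,0.1],[0.1,0,4.8,0,0,0,0.1],[0.1,0,5.0,0,0,0,0.1],[0.1,0,5.0,0,0,0,0.1]]
  ]
}}

```text
time_s: 7.15
eef_pos: [0.4629, -0.1102, 0.0649]
eef_rot: [0.0, 0.698, 0.716, 0.0]
wrist_force: [0.1, 0.8, -0.4]
opening: 0.376
```

{"op": "apply_moves", "data": {
  "moves": [
    [[0,0,0.1,0,0,0,0.1],[0,0,0.2,0,0,0,0.1],[0,0,0.2,0,0,0,0.1]]
  ]
}}

```text
time_s: 7.45
eef_pos: [0.4631, -0.1102, 0.0634]
eef_rot: [0.001, 0.698, 0.716, 0.0]
wrist_force: [-0.4, 0.2, 2.8]
opening: 0.378
```

Floor contact felt (2.8 N). Releasing red and moving over white.

{"op": "apply_moves", "data": {
  "moves": [
    [[0,0,0,0,0,0,0.8],[0,0,0,0,0,0,0.8],[0,0,0,0,0,0,0.8],[0,0,0,0,0,0,0.8],[0,0,-4,0,0,0,0.8],[0,0,-9,0,0,0,0.8],[0,0,-14,0,0,0,0.8],[0,0,-14,0,0,0,0.8]]
  ]
}}

```text
time_s: 8.25
eef_pos: [0.4666, -0.112, 0.2102]
eef_rot: [0.006, 0.698, 0.716, 0.002]
wrist_force: [0.4, -0.6, -0.3]
opening: 0.804
```

{"op": "apply_moves", "data": {
  "moves": [
    [[1.6,16.6,0,0,0,0,0.8],[1.6,16.6,0,0,0,0,0.8],[1.6,16.6,0,0,0,0,0.8],[1.6,16.6,0,0,0,0,0.8],[1.6,16.6,0,0,0,0,0.8],[1.6,16.6,0,0,0,0,0.8]]
  ]
}}

```text
time_s: 8.85
eef_pos: [0.6271, -0.0895, 0.2015]
eef_rot: [-0.001, 0.698, 0.716, -0.001]
wrist_force: [-0.0, 0.3, -0.3]
opening: 0.798
```

```bash
python3 - <<'E'
from h import *
delta((.629,-.09,.106),.02)
c=cal("wrist"); im=save("wrist","w7.png")
s=save("top","t7.png")[200:330,200:420]
im[350:480,0:220]=s; cv2.imwrite("pics/m7.png",im)
print("white",proj("wrist",(.629,-.09,.129),c)); f,cx,cy,R,t=c; print(f,cx,cy,R.tolist(),t.tolist())
E
```

```text
t 8.85 at [ 0.6271 -0.0895  0.2015] shift cm [-0.06  0.21  9.55] turn [-0.002 -0.001  0.005] F [-0.   0.3 -0.3] op 0.798
white (np.float64(324.69147996162826), np.float64(241.32691235785808))
352.12240209381474 320.21476750123884 234.84414149278734 [[0.9996520450588072, 0.026213797710202276, -0.0029369404751604013], [0.025881584856587446, -0.953252653910045, 0.3010639822010743], [0.005092384024924437, -0.3010352381749787, -0.9535994195687608]] [-0.6229902767285965, -0.13648878883967214, 0.33283678130579925]
```

View pics/m7.png

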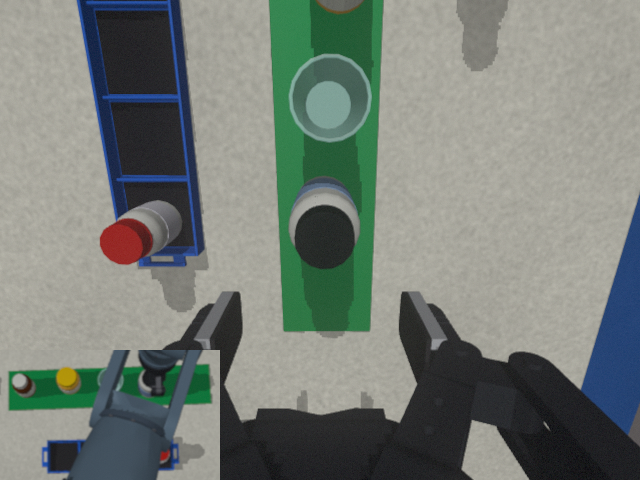

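Red stands upright in bay 4, and the white cap centre is at (324,237), about 2 mm from the prediction. Descending on white.

{"op": "apply_moves", "data": {
  "moves": [
    [[0.1,0.2,3,0,0,0,0.8],[0.1,0.2,6,0,0,0,0.8],[0.1,0.2,8.5,0,0,0,0.8],[0.1,0.2,9.5,0,0,0,0.8],[0.1,0.2,9.5,0,0,0,0.8],[0.1,0.2,9.5,0,0,0,0.2],[0.1,0.2,9.5,0,0,0,0.2],[0.1,0.2,9.5,0,0,0,0.2]]
  ]
}}

```text
time_s: 9.75
eef_pos: [0.6313, -0.0893, 0.1104]
eef_rot: [0.002, 0.698, 0.716, 0.001]
wrist_force: [-1.8, -0.2, 6.3]
opening: 0.448
```

{"op": "apply_moves", "data": {
  "moves": [
    [[0,0,0,0,0,0,0.1],[0,0,0,0,0,0,0.1],[0,0,0,0,0,0,0.1]]
  ]
}}

```text
time_s: 10.05
eef_pos: [0.6312, -0.0893, 0.1104]
eef_rot: [0.002, 0.698, 0.716, 0.001]
wrist_force: [-2.2, 0.2, 6.2]
opening: 0.447
```

{"op": "apply_moves", "data": {
  "moves": [
    [[0,0,-1,0,0,0,0.1],[0,0,-3,0,0,0,0.1],[0,0,-6,0,0,0,0.1],[0,0,-9,0,0,0,0.1],[0,0,-12,0,0,0,0.1],[0,0,-12,0,0,0,0.1]]
  ]
}}

```text
time_s: 10.65
eef_pos: [0.6328, -0.0895, 0.234]
eef_rot: [0.004, 0.698, 0.716, 0.002]
wrist_force: [0.5, -1.1, -2.3]
opening: 0.446
```

```bash
python3 - <<'E'
from h import *
delta((.458,.115,.225),.02)
s=save("side","s8.png")[80:380,230:530]; w=save("wrist","w8.png")
cv2.imwrite("pics/m8.png",np.hstack([s,cv2.resize(w,(400,300))]))
E
```

```text
t 10.65 at [ 0.6328 -0.0895  0.234 ] shift cm [ 20.88 -16.96   0.67] turn [0.009 0.003 0.005] F [ 0.5 -1.1 -2.3] op 0.446
```

View pics/m8.png

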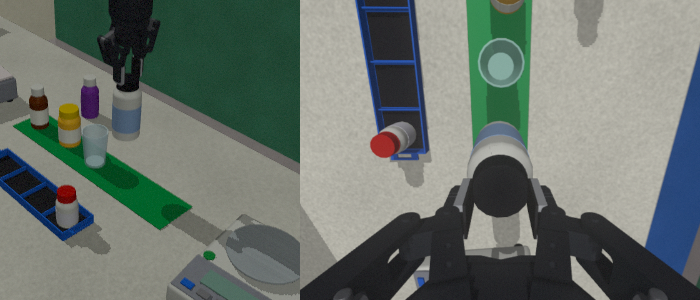

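White is held upright, and the beaker and red are undisturbed. Carrying it to bay 1.

{"op": "apply_moves", "data": {
  "moves": [
    [[2,-3,0,0,0,0,0.1],[5,-6,0,0,0,0,0.1],[8,-9,0,0,0,0,0.1],[11,-12,0,0,0,0,0.1],[14,-14,0,0,0,0,0.1],[17,-16,0,0,0,0,0.1],[19.5,-16.9,0.2,0,0,0,0.1],[20.9,-16.9,0.5,0,0,0,0.1]]
  ]
}}

```text
time_s: 11.55
eef_pos: [0.4529, 0.1179, 0.2206]
eef_rot: [-0.002, 0.698, 0.716, -0.001]
wrist_force: [-0.5, -0.3, -3.2]
opening: 0.444
```

```bash
python3 -c "
from h import *
delta((.458,.115,.1135),.02)"
```

```text
t 11.55 at [0.4529 0.1179 0.2206] shift cm [-0.31  0.54 10.71] turn [-0.004 -0.001  0.007] F [-0.5 -0.3 -3.2] op 0.444
```

{"op": "apply_moves", "data": {
  "moves": [
    [[-0.1,0.2,2.5,0,0,0,0.1],[-0.2,0.4,5.5,0,0,0,0.1],[-0.2,0.4,8,0,0,0,0.1],[-0.2,0.4,9.5,0,0,0,0.1],[-0.2,0.4,9.9,0,0,0,0.1],[-0.2,0.4,9.9,0,0,0,0.1]]
  ]
}}

```text
time_s: 12.15
eef_pos: [0.4584, 0.1141, 0.1221]
eef_rot: [-0.001, 0.698, 0.716, -0.001]
wrist_force: [0.7, 0.2, -2.1]
opening: 0.438
```

```bash
python3 -c "
from h import *
delta((.458,.115,.1135),.02)"
```

```text
t 12.15 at [0.4584 0.1141 0.1221] shift cm [ 0.09 -0.03  0.86] turn [-0.004 -0.     0.005] F [ 0.7  0.2 -2.1] op 0.438
```

{"op": "apply_moves", "data": {
  "moves": [
    [[0,0,0.3,0,0,0,0.1],[0,0,0.5,0,0,0,0.1],[0,0,0.7,0,0,0,0.1],[0,0,0.9,0,0,0,0.1],[0,0,0.9,0,0,0,0.1]]
  ]
}}

```text
time_s: 12.65
eef_pos: [0.4598, 0.1141, 0.1146]
eef_rot: [-0.0, 0.698, 0.716, -0.0]
wrist_force: [-0.5, -0.3, -2.7]
opening: 0.446
```

{"op": "apply_moves", "data": {
  "moves": [
    [[0,0,0.1,0,0,0,0.1],[0,0,0.2,0,0,0,0.1],[0,0,0.2,0,0,0,0.1]]
  ]
}}

```text
time_s: 12.95
eef_pos: [0.4603, 0.1141, 0.1135]
eef_rot: [0.0, 0.698, 0.716, 0.0]
wrist_force: [-2.8, -1.0, 3.6]
opening: 0.445
```

Contact felt (3.6 N). Releasing white and going to yellow.

{"op": "apply_moves", "data": {
  "moves": [
    [[0,0,0,0,0,0,0.8],[0,0,0,0,0,0,0.8],[0,0,0,0,0,0,0.8],[0,0,0,0,0,0,0.8],[0,0,-4,0,0,0,0.8],[0,0,-8,0,0,0,0.8],[0,0,-10,0,0,0,0.8],[0,0,-10,0,0,0,0.8]]
  ]
}}

```text
time_s: 13.75
eef_pos: [0.4622, 0.1141, 0.2164]
eef_rot: [0.003, 0.698, 0.716, 0.002]
wrist_force: [-0.2, -0.7, 1.0]
opening: 0.798
```

{"op": "apply_moves", "data": {
  "moves": [
    [[-1.4,17.6,0,0,0,0,0.8],[-1.4,17.6,0,0,0,0,0.8],[-1.4,17.6,0,0,0,0,0.8],[-1.4,17.6,0,0,0,0,0.8],[-1.4,17.6,0,0,0,0,0.8],[-1.4,17.6,0,0,0,0,0.8]]
  ]
}}

```text
time_s: 14.35
eef_pos: [0.6351, 0.1045, 0.2104]
eef_rot: [-0.001, 0.698, 0.716, -0.001]
wrist_force: [-0.7, -0.3, 0.0]
opening: 0.797
```

```bash
python3 - <<'E'
from h import *
delta((.6375,.104,.074),.02)
c=cal("wrist"); im=save("wrist","w9.png"); s=save("side","s9.png")[140:340,180:420]
im[280:480,0:240]=s; cv2.imwrite("pics/m9.png",im)
for n,p in(("yellow",(.6375,.104,.097)),("amber",(.624,.2075,.113))): print(n,proj("wrist",p,c))
E
```

```text
t 14.35 at [0.6351 0.1045 0.2104] shift cm [-0.05  0.29 13.64] turn [-0.004 -0.     0.005] F [-0.7 -0.3  0. ] op 0.797
yellow (np.float64(325.1039920473632), np.float64(224.8456379339708))
amber (np.float64(309.5562462204419), np.float64(80.28449345171597))
```

View pics/m9.png

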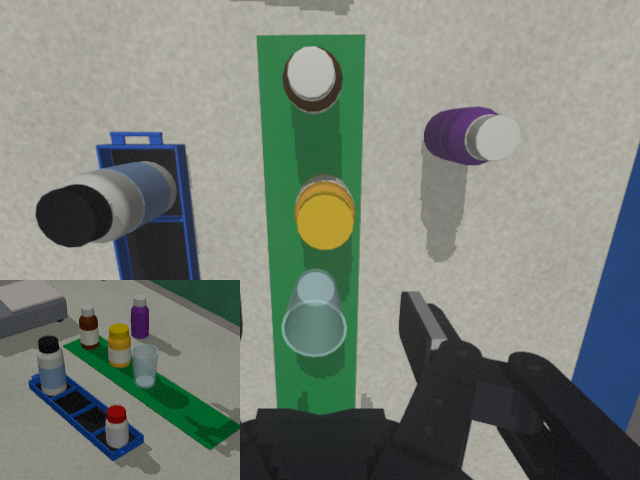

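White stands upright in bay 1. The yellow cap is at (325,222), within 2 mm of the prediction, and amber's cap is at (312,73). Descending on yellow.

{"op": "apply_moves", "data": {
  "moves": [
    [[0.1,0.2,4,0,0,0,0.8],[0.1,0.2,8,0,0,0,0.8],[0.1,0.2,11,0,0,0,0.8],[0.1,0.2,13,0,0,0,0.8],[0.1,0.2,13.1,0,0,0,0.8],[0.1,0.2,13.1,0,0,0,0.2],[0.1,0.2,13.1,0,0,0,0.2],[0.1,0.2,13.1,0,0,0,0.1]]
  ]
}}

```text
time_s: 15.25
eef_pos: [0.6391, 0.1056, 0.084]
eef_rot: [0.001, 0.698, 0.716, 0.001]
wrist_force: [-12.2, -0.2, 26.1]
opening: 0.299
```

{"op": "apply_moves", "data": {
  "moves": [
    [[0,0,0,0,0,0,0.1],[0,0,0,0,0,0,0.1],[0,0,0,0,0,0,0.1]]
  ]
}}

```text
time_s: 15.55
eef_pos: [0.6407, 0.1056, 0.0876]
eef_rot: [0.002, 0.698, 0.716, 0.002]
wrist_force: [-7.2, 0.5, 21.0]
opening: 0.1
```

Missed: opening 0.1 with 21 N upward, so the fingers slid over the cap's top. Backing off gently, and locating the yellow cap again by colour.

{"op": "apply_moves", "data": {
  "moves": [
    [[0,0,-2,0,0,0,0.1],[0,0,-4,0,0,0,0.1],[0,0,-7,0,0,0,0.8],[0,0,-9,0,0,0,0.8],[0,0,-9,0,0,0,0.8],[0,0,-9,0,0,0,0.8],[0,0,-9,0,0,0,0.8]]
  ]
}}

```text
time_s: 16.25
eef_pos: [0.6373, 0.1055, 0.1706]
eef_rot: [-0.001, 0.698, 0.716, -0.001]
wrist_force: [0.2, 0.9, 0.1]
opening: 0.793
```

```bash
python3 - <<'E'
from h import *
def cen(im,lo=(20,150,120),hi=(35,255,255)):
    m=cv2.inRange(cv2.cvtColor(im,cv2.COLOR_BGR2HSV),lo,hi); n,l,s,c=cv2.connectedComponentsWithStats(m); i=1+s[1:,4].argmax(); return c[i].round(1),s[i]
c=cal("wrist"); im=save("wrist","w10.png"); s=save("side","s10.png")
print("wrist",cen(im),"side now/before",cen(s),cen(cv2.imread("pics/s9.png")),"w9",cen(cv2.imread("pics/w9.png")))
p,_=cen(im); print(unp("wrist",*p,.097,c), proj("wrist",(.6375,.105,.097),c)); delta((.6375,.105,.070),.02)
E
```

```text
wrist (array([321.5, 231.4]), array([ 288,  191,   68,   79, 4165], dtype=int32)) side now/before (array([299. , 202.8]), array([288, 197,  21,  13, 184], dtype=int32)) (array([298.9, 202.9]), array([288, 197,  21,  13, 176], dtype=int32)) w9 (array([324.3, 216.4]), array([ 295,  182,   60,   68, 3081], dtype=int32))
[0.63690822 0.11175826 0.097     ] (np.float64(322.0984878536939), np.float64(240.85734017557354))
t 16.35 at [0.6372 0.1055 0.1701] shift cm [-0.06  0.05 10.01] turn [-0.003 -0.     0.005] F [-0.6 -0.4  0. ] op 0.801
```

Yellow has not moved (side blob unchanged at 299,203). Going 9 mm deeper this time.

{"op": "apply_moves", "data": {
  "moves": [
    [[0.1,0,3,0,0,0,0.8],[0.1,0,6,0,0,0,0.8],[0.1,0,8.5,0,0,0,0.8],[0.1,0,10,0,0,0,0.8],[0.1,0,10,0,0,0,0.8],[0.1,0,10,0,0,0,0.6],[0.1,0,10,0,0,0,0.4],[0.1,0,10,0,0,0,0.3]]
  ]
}}

```text
time_s: 17.15
eef_pos: [0.6394, 0.1066, 0.0737]
eef_rot: [0.001, 0.698, 0.716, 0.001]
wrist_force: [-0.5, -0.1, 2.9]
opening: 0.503
```

{"op": "apply_moves", "data": {
  "moves": [
    [[0,0,0,0,0,0,0.3],[0,0,0,0,0,0,0.3],[0,0,0,0,0,0,0.3]]
  ]
}}

```text
time_s: 17.45
eef_pos: [0.6394, 0.1066, 0.0736]
eef_rot: [0.001, 0.698, 0.716, 0.001]
wrist_force: [-0.3, 0.3, 6.2]
opening: 0.499
```

{"op": "apply_moves", "data": {
  "moves": [
    [[0,0,-1,0,0,0,0.3],[0,0,-3,0,0,0,0.3],[0,0,-6,0,0,0,0.3],[0,0,-9,0,0,0,0.3],[0,0,-12,0,0,0,0.3],[0,0,-12,0,0,0,0.3]]
  ]
}}

```text
time_s: 18.05
eef_pos: [0.6409, 0.1066, 0.1975]
eef_rot: [0.003, 0.698, 0.716, 0.003]
wrist_force: [1.3, 0.4, -2.1]
opening: 0.501
```

```bash
python3 -c "
from h import *
delta((.461,-.035,.19),.02)"
```

```text
t 18.05 at [0.6409 0.1066 0.1975] shift cm [-13.7  -18.35   0.59] turn [0.009 0.    0.005] F [ 1.3  0.4 -2.1] op 0.501
```

{"op": "apply_moves", "data": {
  "moves": [
    [[-1,-4,0,0,0,0,0.3],[-3,-8,0,0,0,0,0.3],[-6,-12,0,0,0,0,0.3],[-9,-15,0,0,0,0,0.3],[-12,-17.5,0,0,0,0,0.3],[-13.7,-18.2,0.3,0,0,0,0.3],[-13.7,-18.2,0.5,0,0,0,0.3],[-13.7,-18.2,0.5,0,0,0,0.3]]
  ]
}}

```text
time_s: 18.85
eef_pos: [0.4589, -0.0348, 0.1857]
eef_rot: [-0.001, 0.699, 0.715, -0.0]
wrist_force: [0.1, 0.3, -2.3]
opening: 0.5
```

```bash
python3 -c "
from h import *
delta((.461,-.035,.0766),.02)"
```

```text
t 18.85 at [ 0.4589 -0.0348  0.1857] shift cm [-0.04  0.22 10.91] turn [-0.001 -0.001  0.004] F [ 0.1  0.3 -2.3] op 0.5
```

{"op": "apply_moves", "data": {
  "moves": [
    [[0,0,2.5,0,0,0,0.3],[0,0,5.5,0,0,0,0.3],[0,0,8,0,0,0,0.3],[0,0,9.5,0,0,0,0.3],[0,0,10.2,0,0,0,0.3],[0,0,10.2,0,0,0,0.3]]
  ]
}}

```text
time_s: 19.45
eef_pos: [0.459, -0.034, 0.0836]
eef_rot: [-0.001, 0.698, 0.716, -0.0]
wrist_force: [0.3, 0.3, -2.6]
opening: 0.503
```

{"op": "apply_moves", "data": {
  "moves": [
    [[0,0,0.1,0,0,0,0.3],[0,0,0.3,0,0,0,0.3],[0,0,0.4,0,0,0,0.3],[0,0,0.4,0,0,0,0.3]]
  ]
}}

```text
time_s: 19.85
eef_pos: [0.4598, -0.035, 0.081]
eef_rot: [0.0, 0.698, 0.716, 0.0]
wrist_force: [0.1, -0.0, -2.3]
opening: 0.497
```

{"op": "apply_moves", "data": {
  "moves": [
    [[0,0,0.1,0,0,0,0.3],[0,0,0.2,0,0,0,0.3],[0,0,0.3,0,0,0,0.3],[0,0,0.3,0,0,0,0.3]]
  ]
}}

```text
time_s: 20.25
eef_pos: [0.4594, -0.0349, 0.0775]
eef_rot: [-0.0, 0.698, 0.716, -0.0]
wrist_force: [-0.3, 0.4, -2.1]
opening: 0.5
```

{"op": "apply_moves", "data": {
  "moves": [
    [[0,0,0.1,0,0,0,0.3],[0,0,0.15,0,0,0,0.3],[0,0,0.15,0,0,0,0.3]]
  ]
}}

```text
time_s: 20.55
eef_pos: [0.4597, -0.0351, 0.0767]
eef_rot: [0.0, 0.698, 0.716, -0.0]
wrist_force: [-2.8, 0.9, 3.9]
opening: 0.501
```

{"op": "apply_moves", "data": {
  "moves": [
    [[0,0,0,0,0,0,0.8],[0,0,0,0,0,0,0.8],[0,0,0,0,0,0,0.8],[0,0,0,0,0,0,0.8],[0,0,-4,0,0,0,0.8],[0,0,-9,0,0,0,0.8],[0,0,-13,0,0,0,0.8],[0,0,-13,0,0,0,0.8]]
  ]
}}

```text
time_s: 21.35
eef_pos: [0.4634, -0.0362, 0.2125]
eef_rot: [0.005, 0.698, 0.716, 0.002]
wrist_force: [-0.3, 0.4, 0.1]
opening: 0.799
```

{"op": "apply_moves", "data": {
  "moves": [
    [[24.2,17.2,0,0,0,0,0.8],[24.2,17.2,0,0,0,0,0.8],[24.2,17.2,0,0,0,0,0.8],[24.2,17.2,0,0,0,0,0.8],[24.2,17.2,0,0,0,0,0.8],[24.2,17.2,0,0,0,0,0.8],[24.2,17.2,0,0,0,0,0.8],[24.2,17.2,0,0,0,0,0.8]]
  ]
}}

```text
time_s: 22.15
eef_pos: [0.6249, 0.2121, 0.2042]
eef_rot: [-0.001, 0.698, 0.717, -0.001]
wrist_force: [0.3, -1.0, 0.6]
opening: 0.801
```

```bash
python3 - <<'E'
from h import *
delta((.6255,.210,.085),.02)
c=cal("wrist"); im=save("wrist","w11.png"); p=proj("wrist",(.6255,.210,.113),c);print(p)
s=save("side","s11.png")[130:330,180:420]
cv2.drawMarker(im,(int(p[0]),int(p[1])),(255,0,255),0,12)
im[280:480,0:240]=s; cv2.imwrite("pics/m11.png",im)
E
```

```text
t 22.15 at [0.6249 0.2121 0.2042] shift cm [-0.2   0.09 11.92] turn [-0.003  0.001  0.007] F [ 0.3 -1.   0.6] op 0.801
(np.float64(322.7371946985267), np.float64(235.11334857001063))
```

View pics/m11.png

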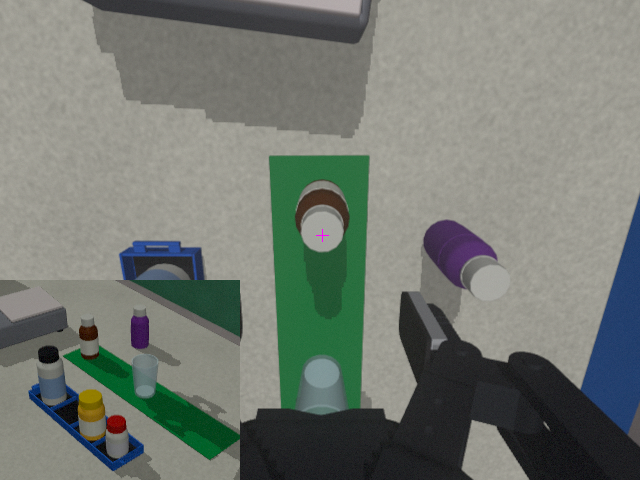

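Yellow is upright in bay 3. Amber's cap is at (322,229), so y≈0.212. I'll check clearance to the purple bottle first.

```bash
python3 - <<'E'
from h import *
print(unp("wrist",488,281,.113),unp("top",200+137/3.6,160+56/3.6,.110))
E
```

```text
[0.75349634 0.17440736 0.113     ] [0.75568523 0.17051338 0.11      ]
```

{"op": "apply_moves", "data": {
  "moves": [
    [[0,0.1,3,0,0,0,0.7],[0,0.1,6,0,0,0,0.7],[0,0.1,9,0,0,0,0.7],[0,0.1,11,0,0,0,0.7],[0,0.1,11.6,0,0,0,0.7],[0,0.1,11.6,0,0,0,0.5],[0,0.1,11.6,0,0,0,0.3],[0,0.1,11.6,0,0,0,0.15]]
  ]
}}

```text
time_s: 23.05
eef_pos: [0.6277, 0.2112, 0.0924]
eef_rot: [0.001, 0.698, 0.716, 0.001]
wrist_force: [-0.4, -0.7, 3.6]
opening: 0.336
```

{"op": "apply_moves", "data": {
  "moves": [
    [[0,0,0,0,0,0,0.15],[0,0,0,0,0,0,0.15],[0,0,0,0,0,0,0.15]]
  ]
}}

```text
time_s: 23.35
eef_pos: [0.6277, 0.2115, 0.0923]
eef_rot: [0.001, 0.698, 0.716, 0.001]
wrist_force: [-1.0, -0.4, 6.9]
opening: 0.335
```

{"op": "apply_moves", "data": {
  "moves": [
    [[0,0,-1,0,0,0,0.15],[0,0,-3,0,0,0,0.15],[0,0,-6,0,0,0,0.15],[0,0,-9,0,0,0,0.15],[0,0,-12,0,0,0,0.15],[0,0,-15,0,0,0,0.15],[0,0,-15,0,0,0,0.15]]
  ]
}}

```text
time_s: 24.05
eef_pos: [0.629, 0.2119, 0.2464]
eef_rot: [0.003, 0.698, 0.716, 0.004]
wrist_force: [1.2, -0.0, -1.0]
opening: 0.332
```

```bash
python3 -c "
from h import *
delta((.459,.040,.235),.02)"
```

```text
t 24.05 at [0.629  0.2119 0.2464] shift cm [-16.75 -17.44   0.95] turn [ 0.009 -0.001  0.005] F [ 1.2 -0.  -1. ] op 0.332
```

{"op": "apply_moves", "data": {
  "moves": [
    [[-3,-2,0,0,0,0,0.15],[-6,-4,0,0,0,0,0.15],[-9,-7,0,0,0,0,0.15],[-12,-10,0,0,0,0,0.15],[-15,-13,0,0,0,0,0.15],[-16.7,-16,0,0,0,0,0.15],[-16.7,-17.3,0.5,0,0,0,0.15],[-16.7,-17.3,0.5,0,0,0,0.15]]
  ]
}}

```text
time_s: 24.85
eef_pos: [0.4553, 0.0399, 0.2337]
eef_rot: [-0.001, 0.699, 0.715, -0.001]
wrist_force: [-0.0, -0.6, -2.1]
opening: 0.336
```

```bash
python3 - <<'E'
from h import *
delta((.459,.040,.0953),.02)
s=save("side","s12.png")[130:330,180:420]; w=save("wrist","w12.png")
E
```

```text
t 24.85 at [0.4553 0.0399 0.2337] shift cm [-0.    0.41 13.84] turn [-0.003 -0.001  0.004] F [-0.  -0.6 -2.1] op 0.336
```

{"op": "apply_moves", "data": {
  "moves": [
    [[0,0.1,3,0,0,0,0.15],[0,0.2,6,0,0,0,0.15],[0,0.2,9,0,0,0,0.15],[0,0.2,11.5,0,0,0,0.15],[0,0.2,12.8,0,0,0,0.15],[0,0.2,13.2,0,0,0,0.15],[0,0.2,13.2,0,0,0,0.15]]
  ]
}}

```text
time_s: 25.65
eef_pos: [0.4602, 0.0402, 0.1033]
eef_rot: [-0.0, 0.698, 0.716, -0.0]
wrist_force: [-0.1, 0.1, -1.7]
opening: 0.332
```

{"op": "apply_moves", "data": {
  "moves": [
    [[0,0,0.1,0,0,0,0.15],[0,0,0.2,0,0,0,0.15],[0,0,0.3,0,0,0,0.15],[0,0,0.3,0,0,0,0.15]]
  ]
}}

```text
time_s: 26.05
eef_pos: [0.4599, 0.04, 0.1006]
eef_rot: [0.0, 0.698, 0.716, 0.0]
wrist_force: [-0.4, -0.1, -2.3]
opening: 0.336
```

{"op": "apply_moves", "data": {
  "moves": [
    [[0,0,0.1,0,0,0,0.15],[0,0,0.2,0,0,0,0.15],[0,0,0.35,0,0,0,0.15],[0,0,0.35,0,0,0,0.15]]
  ]
}}

```text
time_s: 26.45
eef_pos: [0.4595, 0.0401, 0.0964]
eef_rot: [-0.0, 0.698, 0.716, -0.0]
wrist_force: [-0.0, 1.0, -2.3]
opening: 0.334
```

{"op": "apply_moves", "data": {
  "moves": [
    [[0,0,0.1,0,0,0,0.15],[0,0,0.2,0,0,0,0.15],[0,0,0.2,0,0,0,0.15]]
  ]
}}

```text
time_s: 26.75
eef_pos: [0.4601, 0.0399, 0.0954]
eef_rot: [0.0, 0.698, 0.716, 0.0]
wrist_force: [-2.0, 0.3, 5.3]
opening: 0.334
```

Contact at the expected height. Releasing, rising, and moving aside for a clear view.

{"op": "apply_moves", "data": {
  "moves": [
    [[0,0,0,0,0,0,0.7],[0,0,0,0,0,0,0.7],[0,0,0,0,0,0,0.7],[0,0,0,0,0,0,0.7],[0,0,-4,0,0,0,0.7],[0,0,-9,0,0,0,0.7],[0,0,-13,0,0,0,0.7],[0,0,-15,0,0,0,0.7]]
  ]
}}

```text
time_s: 27.55
eef_pos: [0.4614, 0.0398, 0.249]
eef_rot: [0.003, 0.698, 0.716, 0.002]
wrist_force: [0.3, -0.1, -0.3]
opening: 0.699
```

{"op": "apply_moves", "data": {
  "moves": [
    [[35,-8,-3,0,0,0,0.7],[35,-8,-3,0,0,0,0.7],[35,-8,-3,0,0,0,0.7],[35,-8,-3,0,0,0,0.7],[35,-8,-3,0,0,0,0.7],[35,-8,-3,0,0,0,0.7],[35,-8,-3,0,0,0,0.7],[35,-8,-3,0,0,0,0.7]]
  ]
}}

```text
time_s: 28.35
eef_pos: [0.3691, 0.3922, 0.2751]
eef_rot: [-0.001, 0.697, 0.718, 0.001]
wrist_force: [0.7, -0.4, -0.7]
opening: 0.699
```

```bash
python3 - <<'E'
from h import *
o=get_obs(); print(o["time_s"],o["eef_pos"],np.abs(o["dq"]).max())
t=save("top","t13.png"); s=save("side","s13.png")
t2=t.copy()
for n,p in(("white",(.4575,.1147,.132)),("amber",(.459,.0397,.116)),("yellow",(.461,-.0353,.100)),("red",(.462,-.110,.084))):
    q=proj("top",p);print(n,q); cv2.drawMarker(t2,(round(q[0]),round(q[1])),(255,0,255),0,4)
a=cv2.resize(t2[200:340,200:420],(400,255),interpolation=cv2.INTER_CUBIC); a0=cv2.resize(t[200:340,200:420],(400,255),interpolation=cv2.INTER_CUBIC)
b=cv2.resize(s[145:325,190:415],(400,510),interpolation=cv2.INTER_CUBIC) if 0 else cv2.resize(s[160:345,190:335],(400,510),interpolation=cv2.INTER_CUBIC)
cv2.imwrite("pics/m13.png",np.hstack([np.vstack([a0,a]),b]))
# beaker shift: compare patch in both pictures
for n,im,(x,y,w,h) in(("top",t,(292,215,38,38)),("side",s,(308,200,34,52))):
    r=cv2.imread(f"pics/{n}0.png")[y:y+h,x:x+w]; m=cv2.matchTemplate(im[y-12:y+h+12,x-12:x+w+12],r,cv2.TM_CCOEFF_NORMED); _,v,_,l=cv2.minMaxLoc(m); print(n,"beaker px shift",l[0]-12,l[1]-12,round(v,3))
E
```

```text
28.35 [0.36908016 0.39216388 0.27508981] 0.11978720227224476
white (np.float64(258.9254406527965), np.float64(303.3844233387705))
amber (np.float64(293.37407859965083), np.float64(303.1043297293521))
yellow (np.float64(327.01474864590574), np.float64(302.60771581514825))
red (np.float64(359.7472978140756), np.float64(302.5638708820798))
top beaker px shift 0 0 0.99
side beaker px shift 0 0 0.912
```

View pics/m13.png

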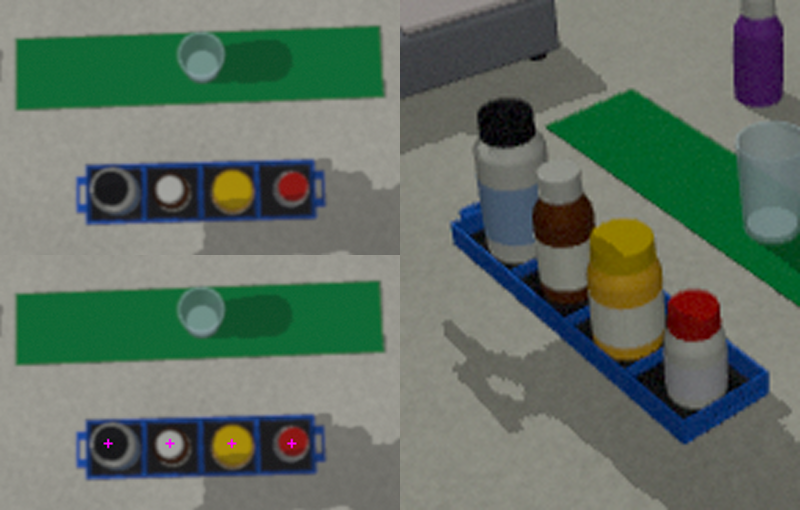

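All four stand upright in their own bays. Red, yellow and amber caps are on their predicted centres. White is a few mm off, and the beaker is unmoved. Handing in.

```bash
python3 -c "
from bench import *
print(hand_in())"
```

```text
the job is handed in; nothing more can be done
None
```

The four bottles stand in the rack in height order and the job is handed in. The balance is at the y<0 end, so red is in bay_4, yellow in bay_3, amber in bay_2 and white in bay_1. Each was lowered until the wrist force showed floor contact, then released, and the job took about 28 s of the 102 s allowed.

**Last checks:** In the final top and side pictures all four look upright in their bays. The cap centres lie on or within a few mm of the predicted positions, with white the furthest off. The beaker shows 0 px shift in both views, the purple look-alike was never approached, and the arm is clear of everything.

**What disagreed or failed:**
- **Fingertip offset:** the tips appeared about 19 mm less far ahead of the TCP than stated, so the first close on red shut above its cap. I grasped lower after that.
- **Yellow slip:** the first grasp of yellow slid over its cap, pressing down with up to about 26 N, but the bottle did not move. A deeper second grasp held.
- **Wrist-camera rack measurement:** one wrist-camera estimate of bay 4 disagreed with the top and side views by about 8 mm, so I used the top and side views.

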